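# Cull the bent angle bracket from the frame kit

## Task

Three aluminium angle brackets stand on the black inspection plate, waiting to go onto the test rig's frame. One is bent: its upright leg leans well outward instead of standing square to its foot. Pick out the bent one and put it in the empty red reject tray, wholly inside and resting on the tray's floor, and leave the two good brackets standing where they are.

Things in the scene. Friction and masses are not known exactly. Their poses are not given: they have to be found in the camera images.
- bent_leg (a point): Bent aluminium bracket, 110 g: foot 60 x 40 x 8 mm flat on the black plate (plate top 12 mm above table), leg 8 thick, 40 wide, leaning out 40 deg, top 48 mm above the plate. Point: middle of the leg, 26 mm above the foot's underside; grip here across the 40 mm width. x: level, along the foot (foot 15 to 75 mm ahead, leg tip 19 mm behind), y: across the width, z up
- reject_tray: empty red tray, open on top, fixed to the table: 200 (x) x 150 (y) x 40 mm high outside, walls and floor 5 mm thick. Origin: centre of its underside, on the table; x along its 200 mm length, z up. A blue tray of the same size that holds passed brackets stands on the other side
- good_a_leg (a point): Good aluminium bracket A, stays where it is: foot 60 x 40 x 8 mm flat on the black plate, leg 8 thick, 40 wide, straight up to 58 mm above the plate. Point: middle of the leg, 29 mm above the plate; x: along the foot (foot from 4 mm behind to 56 mm ahead), y: across the width, z up
- good_b_leg (a point): Good aluminium bracket B, stays where it is: foot 60 x 40 x 8 mm flat on the black plate, leg 8 thick, 40 wide, straight up to 58 mm above the plate. Point: middle of the leg, 29 mm above the plate; x: along the foot (foot from 4 mm behind to 56 mm ahead), y: across the width, z up

How it is judged:
At the end, for the whole second after the job is handed in: The bent bracket is at rest inside the red tray (middle of its leg within the tray's walls, less than 45 mm above the tray's underside), and both good brackets still stand upright (within 10 degrees) within 20 mm of where they were (x of bent_leg in the frame of reject_tray between -0.09 and 0.09 m and y of bent_leg in the frame of reject_tray between -0.065 and 0.065 m and z of bent_leg in the frame of reject_tray below 0.045 m and linear speed of bent below 0.02 m/s and distance of each of good_a_leg, good_b_leg from where it was at the start of the episode below 0.02 m and angle between each of good_a_leg, good_b_leg's own z axis and vertical below 0.17 rad); the robot touches nothing.
It fails at once if a good bracket is moved more than 30 mm, lifted or knocked over (distance of any of good_a_leg, good_b_leg from where it was at the start of the episode above 0.03 m or angle between any of good_a_leg, good_b_leg's own z axis and vertical above 0.5 rad).
It also fails if it takes over 29 s, if anything falls off the work surface, if the arm or the gripper's body presses on something with over 40 N, if the wrist force passes 120 N, or if a joint passes its speed limit or range.

## Robot

A 6-joint arm with a two-finger parallel gripper is mounted at the origin on the work surface. World frame = base frame: x ahead of the robot, y to its left, z up, the work surface at z = 0. Lengths are in m, angles in rad, forces in N, time in s.
With the tool pointing down it reaches from about 0.35 to 0.775 m from the base axis. Payload 5.5 kg.
Tool frame: the origin (TCP) lies midway between the tips of the shut fingers; the grasp point (between the pads) lies 19 mm behind it; z points along the fingers, y is the line along which they close (so a half turn about z gives the same grasp; the last joint's range is limited). The gripper opens to 85 mm and grips with 20 to 120 N. Pads are 22 mm wide; open, the fingers measure 114 mm over their backs; the gripper's body (76 mm by 85 mm) begins 54 mm behind the grasp point. The pads swing forward as they close: fully open they stand 13 mm farther back than shut.
Start: joints at [-1.401, 0.313, 0.046, 1.304, 0, 1.431], TCP at [0.175, -0.548, 0.231] pointing down, gripper open.
Joint ranges: [-2.76, 2.76], [-0.86, 1.69], [-1.03, 1.26], [-2.2, 2.34], [-1.47, 1.5], [-3.14, 3.14]. Speed limits (rad/s): [2.57, 2.57, 3.14, 3.14, 3.14, 3.14].

## Interface

Orientations are given as a unit quaternion [w, x, y, z].
In Python, from workcell import telemetry, imaging, env gives the robot as it stands. The module is installed in compiled form; this text tells all that it offers.
- The arm moves only by the tool step_arm, never from a script. Its argument "moves" is a list of rows, each a list of 3 entries, a list of its own where there are three numbers: the shift along the tool's x, y, z in mm, then the turn, a rotation vector about the tool's x, y, z in rad, then the finger opening in mm, from 0 to 85.4. A call has 1 to 8 rows; each row is the pose to reach, as a shift and turn from the pose commanded when the call began, along the tool's axes at that moment; what a row does not reach only later rows make up. A row lasts 1/12 s, in which the tool goes at most 41.7 mm and 7.16 degrees, less where a joint would pass 70% of its speed; a pose out of reach is approached as far as the arm can. A call with a gripper value outside its range is refused whole. The fingers move at their own pace and stop on an object; "grip_force" is the grip in N (left out, the last holds). Time passes only in rows, so rows that repeat a pose let the fingers close. It gives the time, the measured TCP pose, the force, the opening and the grip force at its end, in the units of the state.
- telemetry.get_state(): the state, without advancing time (a new reading comes with each control period).
- imaging.read_camera(name): name is "scene" or "top" or "wrist"; returns the picture (480x640x3 uint8, red, green, blue); there is no depth.
- imaging.camera_params(name): a dict with "camera_matrix" (3x3 intrinsics, pixels), "pose" (4x4, takes a point from camera to world coordinates). Camera axes: x right, y up, looking along -z (the intrinsics and any distortion apply to the point x, -y, -z); pixel columns grow to the right and rows downward; lengths in m; the calibration is good to about 2 mm. The wrist camera is an equidistant fisheye: a pixel r from the principal point sees the ray r / f radians off the axis. A picture is of the moment at which its call begins: read the wrist's pose just before it. camera_params takes no time and is no camera call; for the wrist camera it gives the pose at the moment of the call.
- env.hand_in(): hands the job in; it is judged then, once.
The state is a dict: "clock": time; "joint_pos": joint angles; "qvel": joint speeds; "tau": joint torques, N m; "tcp_pos": TCP position; "orientation": TCP orientation; "wrist_force": force on the tool from outside, world axes, zero at the start; "ft_torque": the same for the moment, N m; "finger_gap": finger opening in m; "grip_force": force on a finger pad.
Only numpy, scipy, OpenCV 4.12 (cv2) and the standard library are available. Lean on these libraries where they do the work, as an engineer would, in place of code of your own. Each camera call takes 0.05 s, during which the arm holds its last target. There are 200 camera calls.

## Working session

There is one attempt and no reset: what is moved stays moved. The work goes in short steps, Python scripts to look and compute and a tool call to move; the robot and the scene stay as the last step left them, time stands still between calls to the robot, and variables do not carry over. Pictures are saved under pics/ and viewed, at most 10 in all, crops included, and the job is handed in when it is done.

Besides the shell and the picture viewer there is one more tool, called after "Request:" in YAML: its name, and indented under it one key for each argument. step_arm: Moves the arm, as the interface text tells. Its arguments: {"type":"object","properties":{"moves":{"type":"array"},"grip_force":{"type":"number"}},"required":["moves"]}

```bash
mkdir -p pics
python3 - <<'E'
from workcell import telemetry, imaging
import cv2, numpy as np
np.set_printoptions(precision=4,suppress=True)
s=telemetry.get_state();print(s['clock'],s['tcp_pos'],s['orientation'])
for n in('scene','top'):
    cv2.imwrite(f'pics/{n}0.png',imaging.read_camera(n)[:,:,::-1]);p=imaging.camera_params(n);print(n,p)
E
```

```text
0.0 [ 0.1752 -0.5471  0.2304] [-0.0009  0.988   0.1543 -0.    ]
scene {'camera_matrix': array([[436.1655,   0.    , 316.2902],
       [  0.    , 436.1655, 238.2495],
       [  0.    ,   0.    ,   1.    ]]), 'pose': array([[-0.7681, -0.5251,  0.3665,  0.8546],
       [ 0.6402, -0.6402,  0.4245,  0.3873],
       [ 0.0118,  0.5607,  0.8279,  0.8211],
       [ 0.    ,  0.    ,  0.    ,  1.    ]])}
top {'camera_matrix': array([[460.4033,   0.    , 312.5052],
       [  0.    , 460.4033, 244.5504],
       [  0.    ,   0.    ,   1.    ]]), 'pose': array([[-0.0106,  0.9981, -0.0615,  0.4418],
       [-0.9998, -0.0095,  0.019 ,  0.0126],
       [ 0.0184,  0.0617,  0.9979,  0.9465],
       [ 0.    ,  0.    ,  0.    ,  1.    ]])}
```

View pics/scene0.png

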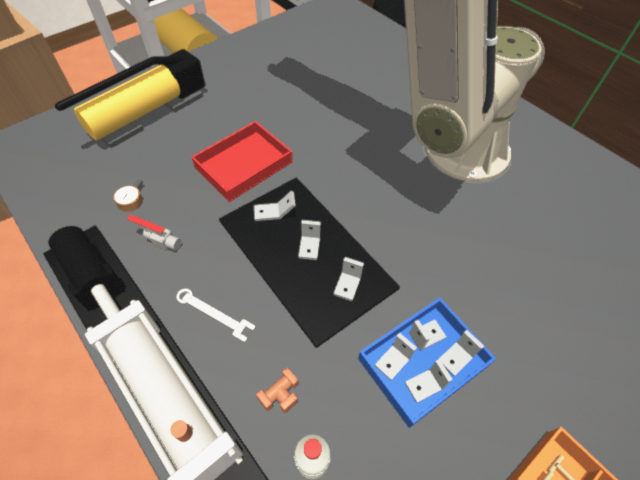

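View pics/top0.png

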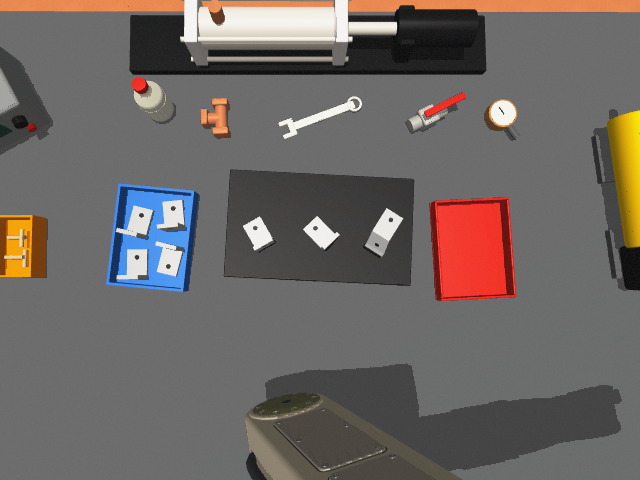

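The scene view shows the bent bracket next to the red tray, around pixel (273,207), with its leg leaning toward the robot. In the top view it is at about (384,232), and the red tray is centred near (474,248). Next I'll measure both.

```bash
cat > h.py <<'E'
import numpy as np, cv2
from workcell import imaging
np.set_printoptions(precision=4,suppress=True)
def ray(n,uv,z):
    p=imaging.camera_params(n);K,T=p['camera_matrix'],p['pose']
    d=np.linalg.inv(K)@[uv[0],uv[1],1];d=T[:3,:3]@(d*[1,-1,-1]);o=T[:3,3]
    return o+d*(z-o[2])/d[2]
def big(m): return max(cv2.findContours(m.astype('uint8'),cv2.RETR_EXTERNAL,cv2.CHAIN_APPROX_NONE)[0],key=cv2.contourArea)
E
python3 - <<'E'
from h import *
im=cv2.imread('pics/top0.png').astype(int);b,g,r=im[...,0],im[...,1],im[...,2]
red=(r>120)&(g<70);red[:,:420]=0;red[:190]=0;red[310:]=0
c=big(red);q=cv2.boxPoints(cv2.minAreaRect(c));print('tray px',q)
w=np.array([ray('top',u,.04) for u in q]);print(w,w.mean(0))
br=im.min(2)>95
for x0,x1 in((235,280),(295,345),(360,408)):
    m=br.copy();m[:,:x0]=0;m[:,x1:]=0;m[:205]=0;m[262:]=0
    c=big(m);print(cv2.contourArea(c),cv2.boxPoints(cv2.minAreaRect(c)).round(1).tolist(),cv2.approxPolyDP(c,2,True)[:,0].tolist())
a=cv2.resize(im[200:270,350:420].astype('uint8'),None,fx=5.5,fy=5.5,interpolation=2)
s=cv2.resize(cv2.imread('pics/scene0.png')[180:250,240:310],None,fx=5.5,fy=5.5,interpolation=2)
cv2.imwrite('pics/crop.png',np.hstack([a,s]))
E
```

```text
tray px [[434.093  200.3938]
 [508.8275 195.4115]
 [515.5797 296.6947]
 [440.8452 301.677 ]]
[[ 0.5836 -0.2482  0.04  ]
 [ 0.5925 -0.3988  0.04  ]
 [ 0.3907 -0.4048  0.04  ]
 [ 0.3827 -0.2561  0.04  ]] [ 0.4874 -0.327   0.04  ]
536.5 [[240.5, 226.3000030517578], [259.6000061035156, 215.39999389648438], [273.5, 239.60000610351562], [254.3000030517578, 250.5]] [[259, 216], [243, 225], [254, 245], [254, 250], [272, 240]]
580.5 [[302.0, 229.0], [318.0, 213.0], [339.5, 234.5], [323.5, 250.5]] [[316, 216], [303, 229], [324, 249], [339, 234], [334, 233]]
852.0 [[363.0, 246.0], [384.79998779296875, 206.6999969482422], [403.5, 217.10000610351562], [381.70001220703125, 256.3999938964844]] [[387, 208], [365, 244], [381, 256], [403, 218]]
```

View pics/crop.png

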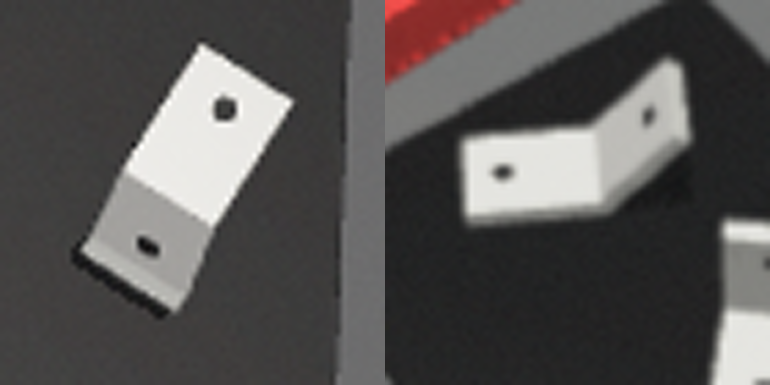

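```bash
cat >> h.py <<'E'
from scipy.spatial.transform import Rotation as R
from workcell import telemetry
def plan(p,xdir):
    """shift mm (tool axes) and rotvec from the current pose to TCP p, pointing down, tool x along xdir"""
    s=telemetry.get_state();q=s['orientation'];R0=R.from_quat([q[1],q[2],q[3],q[0]])
    x=np.array([xdir[0],xdir[1],0]);x/=np.linalg.norm(x);z=np.array([0,0,-1.])
    R1=R.from_matrix(np.column_stack([x,np.cross(z,x),z]))
    print('shift',(R0.inv().apply(np.array(p)-s['tcp_pos'])*1000).round(1),'turn',(R0.inv()*R1).as_rotvec(),'j',np.array(s['joint_pos']))
E
python3 - <<'E'
from h import *
f=[ray('top',u,.02) for u in((386.4,207.8),(403.5,218.4))]
k=[ray('top',u,.02) for u in((373.1,231.8),(388.7,241.1))]
t=[ray('top',u,z) for u,z in(((364.9,245.1),.057),((382.2,257.1),.057))]
F,T,Kk=np.mean(f,0),np.mean(t,0),np.mean(k,0)
d=(F-T)[:2];L=np.linalg.norm(d);d/=L;print('len',L,'foot',np.linalg.norm(F-Kk),'w',np.linalg.norm(f[0]-f[1]),np.linalg.norm(t[0]-t[1]),'yaw',np.degrees(np.arctan2(d[1],d[0])))
P=F[:2]-.075*d; P2=T[:2]+.019*d; print(F,T,P,P2,Kk)
# scene check: foot far corners
for u in((323.8/5.5,0),):pass
fs=[ray('scene',(240+(x-385)/5.5,180+y/5.5),.02) for x,y in((460,138),(465,215),(594,127),(603,205))]
print('scene',np.array(fs),'top',np.array(f+k))
P=(P+P2)/2
print(d);plan([*P,.13],d);plan([*P,.13],-d)
E
```

```text
len 0.0934793104642559 foot 0.05579616408890354 w 0.040802326287822016 0.04073663470373914 yaw -32.82534186867306
[ 0.5613 -0.1733  0.02  ] [ 0.4828 -0.1226  0.057 ] [ 0.4983 -0.1326] [ 0.4988 -0.1329] [ 0.514  -0.1437  0.02  ]
scene [[ 0.5532 -0.188   0.02  ]
 [ 0.5751 -0.1533  0.02  ]
 [ 0.5056 -0.1568  0.02  ]
 [ 0.5277 -0.1212  0.02  ]] top [[ 0.5723 -0.1561  0.02  ]
 [ 0.5504 -0.1905  0.02  ]
 [ 0.5236 -0.1281  0.02  ]
 [ 0.5044 -0.1594  0.02  ]]
[ 0.8403 -0.5421]
shift [ 434.3 -295.9  101.1] turn [-0.0017  0.0005  0.8827] j [-1.4006  0.314   0.0451  1.3036  0.      1.4312]
shift [ 434.3 -295.9  101.1] turn [-0.0006 -0.0021 -2.2589] j [-1.4006  0.314   0.0451  1.3036  0.      1.4312]
```

Request:
step_arm:
  moves:
    - [[22,-15,0],[0,0,-0.12],60]
    - [[44,-30,0],[0,0,-0.24],60]
    - [[66,-45,0],[0,0,-0.36],60]
    - [[88,-60,0],[0,0,-0.48],60]
    - [[110,-75,0],[0,0,-0.6],60]
    - [[132,-90,0],[0,0,-0.72],60]
    - [[154,-105,0],[0,0,-0.84],60]
    - [[176,-120,0],[0,0,-0.96],60]

```text
clock: 0.77
tcp_pos: [0.3068, -0.3783, 0.2309]
orientation: [-0.0, 0.803, 0.595, 0.0]
wrist_force: [-0.2, -0.6, 0.3]
finger_gap: 0.0599
grip_force: 0.0
```

```bash
python3 -c "
from h import *
plan([.4985,-.1328,.13],[-.8415,.5402])"
```

```text
shift [290.6 112.1 101. ] turn [-0.0002 -0.0008 -1.2953] j [-1.0544  0.1439 -0.1729  1.2548 -0.      0.8116]
```

Request:
step_arm:
  moves:
    - [[32,12,6],[0,0,-0.12],60]
    - [[64,24,12],[0,0,-0.24],60]
    - [[96,36,18],[0,0,-0.36],60]
    - [[128,48,24],[0,0,-0.48],60]
    - [[160,60,30],[0,0,-0.6],60]
    - [[192,72,36],[0,0,-0.72],60]
    - [[220,85,42],[0,0,-0.84],60]
    - [[250,97,48],[0,0,-0.96],60]

```text
clock: 1.43
tcp_pos: [0.4737, -0.1682, 0.1828]
orientation: [-0.0, 0.438, 0.899, -0.0]
wrist_force: [0.4, 0.0, 1.4]
finger_gap: 0.0601
grip_force: 0.0
```

```bash
python3 -c "
from h import *
plan([.4985,-.1328,.13],[-.8415,.5402])"
```

```text
shift [12.6 41.4 52.8] turn [-0.0003 -0.0002 -0.335 ] j [-0.5009  0.1951 -0.2305  1.1455 -0.0002  0.4048]
```

Request:
step_arm:
  moves:
    - [[4,14,17],[0,0,-0.12],60]
    - [[8,28,34],[0,0,-0.24],60]
    - [[12,41,52],[0,0,-0.335],60]
    - [[12,41,52],[0,0,-0.335],60]
    - [[12,41,52],[0,0,-0.335],60]
    - [[12,41,52],[0,0,-0.335],60]

```text
clock: 1.93
tcp_pos: [0.498, -0.1355, 0.1317]
orientation: [-0.0, 0.285, 0.958, -0.0]
wrist_force: [-0.3, -0.6, 0.4]
finger_gap: 0.0603
grip_force: 0.0
```

Run:
```python
from h import *
plan([.4985,-.1328,.13],[-.8415,.5402])
p=imaging.camera_params('wrist');print(p)
im=imaging.read_camera('wrist')[:,:,::-1].copy();cv2.imwrite('pics/w0.png',im)
```

```text
shift [1.1 2.5 1.7] turn [-0.0004 -0.     -0.008 ] j [-0.421   0.2536 -0.2862  1.0311 -0.0004  0.1577]
{'camera_matrix': array([[371.6483,   0.    , 320.7788],
       [  0.    , 371.6483, 235.4935],
       [  0.    ,   0.    ,   1.    ]]), 'pose': array([[ 0.5468, -0.8089, -0.2159,  0.4432],
       [ 0.8373,  0.5282,  0.1413, -0.0998],
       [-0.0002, -0.2581,  0.9661,  0.2738],
       [ 0.    ,  0.    ,  0.    ,  1.    ]])}
```

View pics/w0.png

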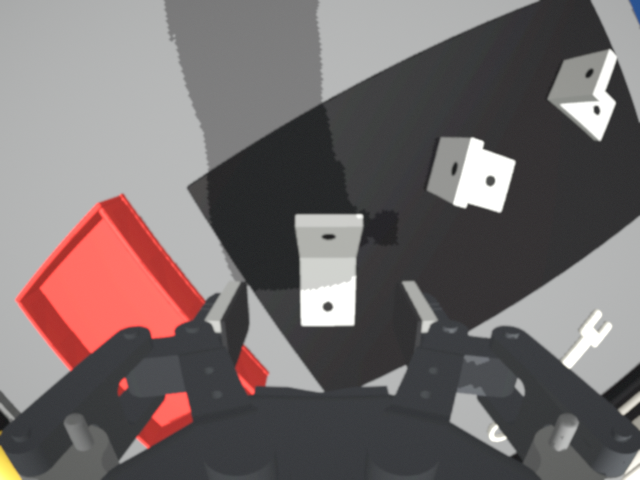

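The wrist picture shows the bent bracket squarely between the fingers. Its leg tip runs along row 214 (columns 295–362) and its foot end along row 326 (columns 302–355). I'll ray-cast these points to refine the position.

```bash
cat >> h.py <<'E'
def wray(uv,z):
    p=imaging.camera_params('wrist');K,T=p['camera_matrix'],p['pose']
    v=(np.array(uv)-K[:2,2])/K[0,0];r=np.linalg.norm(v);u=v/r*np.sin(r)
    d=T[:3,:3]@np.array([u[0],-u[1],-np.cos(r)]);o=T[:3,3];return o+d*(z-o[2])/d[2]
E
python3 - <<'E'
from h import *
f=[wray(u,.02) for u in((302,326),(355,325))];t=[wray(u,.06) for u in((295,214),(362,214))]
F,T=np.mean(f,0),np.mean(t,0);d=(F-T)[:2];L=np.linalg.norm(d);d/=L
print(L,np.linalg.norm(f[0]-f[1]),np.linalg.norm(t[0]-t[1]),np.degrees(np.arctan2(d[1],d[0])),F[:2]-.075*d,T[:2]+.014*d)
E
```

```text
0.09612141083926862 0.04110210632574117 0.03954147438096796 -32.3185976251246 [ 0.5008 -0.1319] [ 0.4948 -0.1281]
```

Request:
step_arm:
  moves:
    - [[1,2,30],[0,0,-0.008],60]
    - [[1,2,60],[0,0,-0.008],60]
    - [[1,2,85],[0,0,-0.008],60]
    - [[1,2,100],[0,0,-0.008],60]
    - [[1,2,109],[0,0,-0.008],60]
    - [[1,2,115],[0,0,-0.008],60]
    - [[1,2,115],[0,0,-0.008],60]
    - [[1,2,115],[0,0,-0.008],60]

```text
clock: 2.65
tcp_pos: [0.4991, -0.1336, 0.0172]
orientation: [0.001, 0.281, 0.96, -0.0]
wrist_force: [0.9, -0.5, 0.3]
finger_gap: 0.0598
grip_force: 0.0
```

Run:
```python
from h import *
plan([.4985,-.1325,.016],[-.843,.538])
im=imaging.read_camera('wrist')[:,:,::-1].copy();cv2.imwrite('pics/w1.png',im)
```

```text
shift [1.1 0.6 1.2] turn [ 0.0001  0.0015 -0.0016] j [-0.4169  0.37   -0.4414  0.758  -0.0001  0.1527]
```

View pics/w1.png

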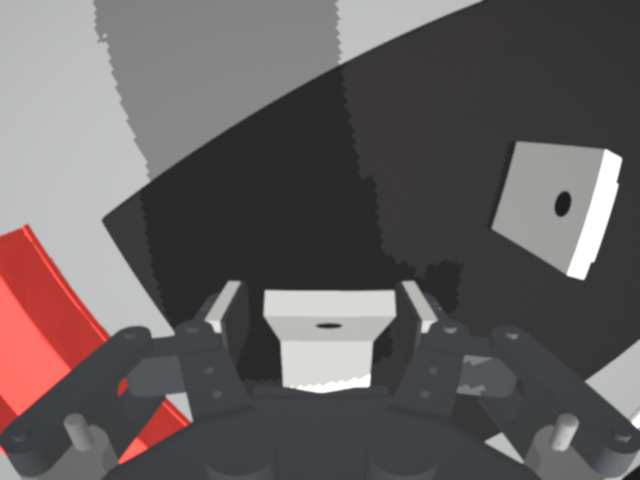

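The leg is centred between the pads: it spans columns 264–396, and the pads sit at about 245 and 400. I'll close the fingers.

Request:
step_arm:
  moves:
    - [[1,1,1],[0,0,0],50]
    - [[1,1,1],[0,0,0],45]
    - [[1,1,1],[0,0,0],35]
    - [[1,1,1],[0,0,0],35]
    - [[1,1,1],[0,0,0],35]
    - [[1,1,1],[0,0,0],35]
  grip_force: 70

```text
clock: 3.2
tcp_pos: [0.4986, -0.1315, 0.0163]
orientation: [0.001, 0.28, 0.96, 0.0]
wrist_force: [-0.8, 1.3, 5.6]
finger_gap: 0.0391
grip_force: 69.7
```

Request:
step_arm:
  moves:
    - [[0,0,-5],[0,0,0],30]
    - [[0,0,-15],[0,0,0],30]
    - [[0,0,-30],[0,0,0],30]
    - [[0,0,-50],[0,0,0],30]
    - [[0,0,-70],[0,0,0],30]
    - [[0,0,-85],[0,0,0],30]
    - [[0,0,-90],[0,0,0],30]
    - [[0,0,-90],[0,0,0],30]

```text
clock: 3.87
tcp_pos: [0.4993, -0.132, 0.1072]
orientation: [0.002, 0.281, 0.96, -0.0]
wrist_force: [-0.2, 0.1, -0.9]
finger_gap: 0.0384
grip_force: 70.4
```

Run:
```python
from h import *
c=np.array([.4874,-.327]);u=np.array([.201,.0078]);u/=np.linalg.norm(u)
# bracket x = -tool x; bracket x along +u, leg 28 mm behind tray centre
P=c-.028*u;print(P,u);plan([*P,.105],-u)
im=imaging.read_camera('wrist')[:,:,::-1].copy();cv2.imwrite('pics/w2.png',im)
```

```text
[ 0.4594 -0.3281] [0.9992 0.0388]
shift [ -72.  -186.6    2.4] turn [-0.0007  0.0035 -0.6075] j [-0.414   0.2714 -0.3272  0.9686 -0.0001  0.1547]
```

View pics/w2.png

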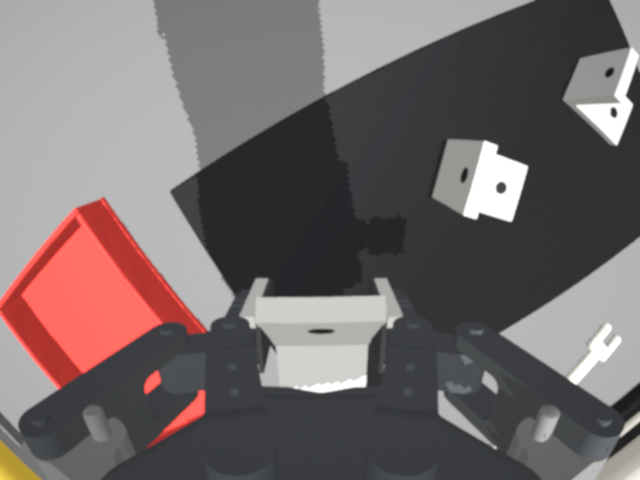

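The bracket is held level between the pads, hole at (321,331), and both good brackets are still standing. Next I'll carry it over the red tray.

Request:
step_arm:
  moves:
    - [[-6,-15,0],[0,0,-0.06],30]
    - [[-16,-42,0],[0,0,-0.16],30]
    - [[-28,-74,0],[0,0,-0.26],30]
    - [[-40,-106,0],[0,0,-0.36],30]
    - [[-52,-138,0],[0,0,-0.45],30]
    - [[-62,-165,0],[0,0,-0.53],30]
    - [[-70,-180,0],[0,0,-0.58],30]
    - [[-72,-187,0],[0,0,-0.607],30]

```text
clock: 4.58
tcp_pos: [0.457, -0.3304, 0.1037]
orientation: [-0.001, -0.019, 1.0, 0.0]
wrist_force: [0.2, -0.7, -1.4]
finger_gap: 0.0385
grip_force: 70.5
```

Request:
step_arm:
  moves:
    - [[0,0,0],[0,0,0],30]
    - [[0,0,0],[0,0,0],30]
    - [[0,0,0],[0,0,0],30]

```text
clock: 4.83
tcp_pos: [0.4575, -0.3267, 0.1043]
orientation: [-0.001, -0.019, 1.0, 0.001]
wrist_force: [0.0, -0.2, -2.1]
finger_gap: 0.039
grip_force: 70.5
```

Run:
```python
from h import *
plan([.4594,-.3281,.011],[-.9992,-.0388])
im=imaging.read_camera('scene')[:,:,::-1];im2=imaging.read_camera('wrist')[:,:,::-1]
a=cv2.resize(im[100:260,160:360],None,fx=2,fy=2);b=cv2.resize(im2,(400,320));cv2.imwrite('pics/s1.png',np.hstack([a,b]))
```

```text
shift [-1.9 -1.6 93.3] turn [ 0.0017 -0.0014 -0.001 ] j [-0.763   0.3595 -0.2088  1.0047  0.0002 -0.8008]
```

View pics/s1.png

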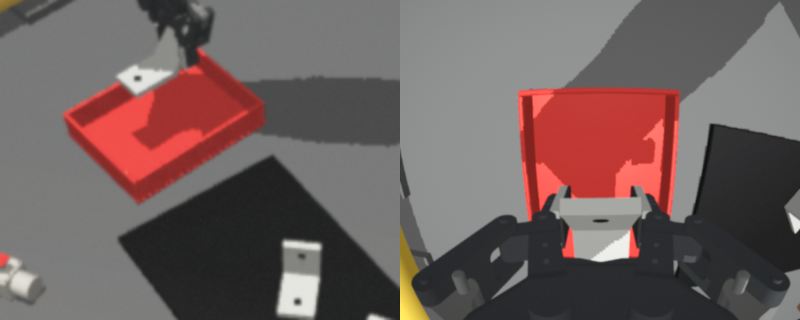

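The bracket hangs over the tray, square to it and centred between the side walls. I'll lower it.

Request:
step_arm:
  moves:
    - [[-1,-1,15],[0,0,0],30]
    - [[-2,-1,35],[0,0,0],30]
    - [[-2,-1,55],[0,0,0],30]
    - [[-2,-1,72],[0,0,0],30]
    - [[-2,-1,84],[0,0,0],30]
    - [[-2,-1,90],[0,0,0],30]
    - [[-2,-1,92],[0,0,0],30]
    - [[-2,-1,92],[0,0,0],30]

```text
clock: 5.6
tcp_pos: [0.4602, -0.3282, 0.0132]
orientation: [-0.0, -0.019, 1.0, 0.0]
wrist_force: [0.7, 0.7, -1.7]
finger_gap: 0.039
grip_force: 70.6
```

Request:
step_arm:
  moves:
    - [[0,0,1],[0,0,0],30]
    - [[0,0,1],[0,0,0],30]
    - [[0,0,2],[0,0,0],30]
    - [[0,0,2],[0,0,0],30]

```text
clock: 5.93
tcp_pos: [0.4604, -0.3291, 0.0119]
orientation: [0.0, -0.019, 1.0, -0.0]
wrist_force: [-0.6, 0.2, -1.5]
finger_gap: 0.039
grip_force: 70.6
```

Request:
step_arm:
  moves:
    - [[0,0,1],[0,0,0],30]
    - [[0,0,1.5],[0,0,0],30]
    - [[0,0,2],[0,0,0],30]
    - [[0,0,2],[0,0,0],30]

```text
clock: 6.27
tcp_pos: [0.4601, -0.3289, 0.0094]
orientation: [0.0, -0.019, 1.0, -0.0]
wrist_force: [-0.7, -0.1, -0.3]
finger_gap: 0.0391
grip_force: 70.6
```

Request:
step_arm:
  moves:
    - [[0,0,0.5],[0,0,0],42]
    - [[0,0,0.5],[0,0,0],50]
    - [[0,0,0.5],[0,0,0],60]
    - [[0,0,0.5],[0,0,0],64]
    - [[0,0,0.5],[0,0,0],64]

```text
clock: 6.68
tcp_pos: [0.4602, -0.3289, 0.0088]
orientation: [0.0, -0.019, 1.0, -0.0]
wrist_force: [-0.4, -0.1, 0.0]
finger_gap: 0.064
grip_force: 0.0
```

Request:
step_arm:
  moves:
    - [[0,0,-10],[0,0,0],64]
    - [[0,0,-30],[0,0,0],64]
    - [[0,0,-60],[0,0,0],64]
    - [[0,0,-90],[0,0,0],64]
    - [[0,0,-120],[0,0,0],64]
    - [[0,0,-140],[0,0,0],64]
    - [[0,0,-150],[0,0,0],64]
    - [[0,0,-150],[0,0,0],64]

```text
clock: 7.35
tcp_pos: [0.4614, -0.33, 0.1621]
orientation: [0.002, -0.019, 1.0, -0.002]
wrist_force: [-0.4, 0.1, 0.1]
finger_gap: 0.0642
grip_force: 0.0
```

Run:
```python
from h import *
im=imaging.read_camera('scene')[:,:,::-1];im2=imaging.read_camera('wrist')[:,:,::-1]
a=cv2.resize(im[100:340,160:460],(400,320));b=cv2.resize(im2,(400,320));cv2.imwrite('pics/s2.png',np.hstack([a,b]))
```

```text
(no output)
```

View pics/s2.png

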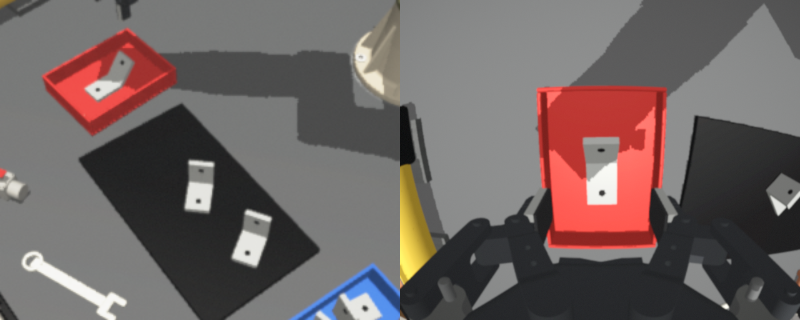

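The bent bracket lies flat in the middle of the red tray, at (601,170) in the wrist half. Both good brackets are still standing, and the gripper is clear. I'll hand the job in now.

```bash
python3 -c "
from workcell import env;print(env.hand_in())"
```

```text
the job is handed in; nothing more can be done
None
```

The bent bracket is lying flat on the floor of the red reject tray, both good brackets are still standing where they were, and the job is handed in at about 7.5 s; the judge returned no verdict.

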